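# Fit the yellow plunger through the test jig's two guide plates

## Robot

A 6-joint arm with a two-finger parallel gripper is mounted at the origin on the work surface. World frame = base frame: x ahead of the robot, y to its left, z up, the work surface at z = 0. Lengths are in m, angles in rad, forces in N, time in s.
With the tool pointing down it reaches from about 0.325 to 0.85 m from the base axis. Payload 4.4 kg.
Tool frame: the origin (TCP) lies between the finger pads; the fingertips stand 8 mm ahead of it and the grasp point (between the pads) lies 11 mm behind it; z points along the fingers, x is the direction in which the jaws open and shut, and the axes are right-handed (so a half turn about z gives the same grasp; the last joint's range is limited). The gripper opens to 94 mm and grips with 3 to 60 N. Pads are 16 mm wide; open, the fingers measure 119 mm over their backs; the gripper's body (75 mm by 177 mm) begins 78 mm behind the grasp point.
Start: joints at [-1.438, 0.207, 1.542, -0, 1.393, -0.15], TCP at [0.16, -0.552, 0.213] pointing down, gripper open.
Joint ranges: [-2.73, 2.73], [-0.86, 2.22], [0.23, 2.46], [-1.11, 4.25], [0.08, 2.63], [-2.82, 2.82]. Speed limits (rad/s): [2.79, 2.79, 3.14, 3.14, 3.14, 3.14].

## Interface

Orientations are given as [roll, pitch, yaw] about the fixed x, y, z axes, in that order (R = Rz(yaw) Ry(pitch) Rx(roll)).
In Python, from plant import bot gives the robot as it stands.
- The arm moves only by the tool step_arm, never from a script. Its argument "plan" is a list of rows, each an object of numbers: "tx", "ty", "tz": the shift along the world's x, y, z scaled (see below); "turn": the turn about the world's z scaled (see below); "fingers": the gripper command: -1 is fully open, 1 is shut, values between are in proportion. In form: [{"tx": .., "ty": .., "tz": .., "turn": .., "fingers": ..}, ...]. A call has 1 to 10 rows; each row is the pose to reach, as a shift and turn from the pose measured when the call began, turning the shorter way round; what a row does not reach only later rows make up. The controller multiplies each number of a shift by 0.75 m and each number of a turn by 180 degrees. A row lasts 1/12 s, in which the tool goes at most 41.7 mm and 7.16 degrees, less where a joint would pass 70% of its speed; a pose out of reach is approached as far as the arm can. A call with a number of a shift or a turn outside -1 to 1 is refused whole. A call with a gripper value outside its range is refused whole. The fingers move at their own pace and stop on an object; "newtons" is the grip in N (left out, the last holds). Time passes only in rows, so rows that repeat a pose let the fingers close. It gives the time, the measured TCP pose, the force and the opening at its end, in the units of the state.
- bot.state(): the state, without advancing time (a new reading comes with each control period).
- bot.capture(name): name is "side" or "top" or "wrist"; returns a dict with "img" (400x640x3 uint8, blue, green, red), "range_z" (400x640 float32, m along the optical axis (not along the pixel's ray), 0 where there is no reading), "mtx" (3x3 intrinsics, pixels), "extrinsics" (4x4, takes a point from world to camera coordinates); the wrist camera has in their place "tool_from_camera" (4x4, takes a point from camera to tool coordinates, whose origin is the TCP and whose axes are the tool frame's). Camera axes: x right, y up, looking along -z (the intrinsics and any distortion apply to the point x, -y, -z); pixel columns grow to the right and rows downward; lengths in m; the calibration is good to about 2 mm. A picture is of the moment at which its call begins: read the wrist's pose just before it.
- bot.job_done(): hands the job in, once; it reports no verdict.
The state is a dict: "time": time; "joint_positions": joint angles; "joint_vel": joint speeds; "joint_efforts": joint torques, N m; "tcp_pos": TCP position; "eef_rot": TCP orientation; "contact_force": force on the tool from outside, world axes, zero at the start; "ft_torque": the same for the moment, N m; "gripper_width": opening from 0.0 (shut) to 1.0 (fully open).
Only numpy, scipy, OpenCV 4.12 (cv2) and the standard library are available. Lean on these libraries where they do the work, as an engineer would, in place of code of your own. Each camera call takes 0.05 s, during which the arm holds its last target.

## Task

Take the yellow-headed plunger out of the rack and fit it to the test jig: thread its shaft down through the hole in the upper guide plate and on through the lower one until its collar sits flat on the upper plate, then let go of it. Lower it in rather than letting it drop, and leave the red and the black plunger in the rack.

Things in the scene. Friction and masses are not known exactly. Their poses are not given: they have to be found in the camera images.
- yellow_head (a point): Centre of the yellow head (30 mm across, 40 tall: grip here) of an upright round plunger, 0.16 kg. Its 40 mm wide collar's flat underside is 26 mm below this point; its steel shaft, 12 mm thick and 100 long, ends in a tapered foot 126 mm below. It hangs by the collar in a grey rack, one of three 75 mm apart in a row, at the robot's left or right: lift it straight up. z is up.
- red_head (a point): Centre of the head of the red plunger, of the same shape as the yellow one. It hangs in another hole of the fixed rack (an open bench, 70 x 230 mm, its top 115 mm above the table, holes 18 mm across) and stays there. Tops of the heads in the rack: 161 mm above the table.
- black_head (a point): Centre of the head of the black plunger, of the same shape as the yellow one. It hangs in another hole of the rack and stays there.
- upper_hole (a point): Centre of the upper guide plate's hole, at its top face, 120 mm above the table; z is up. The fixed jig (base 130 x 160 mm, blue side cheeks) has two level aluminium plates, 12 mm thick, each with a 26 mm through hole, the lower straight below the upper, its top 63 mm below this point. Nothing stands above. With the plunger home, its head's centre is 26 mm above this point.
Not all that is in view belongs to the job. What is shaped like the part that bears yellow_head but blue is not meant. There is more than one size of the part that bears upper_hole; the job needs the larger.

How it is judged:
On the way, in this order (a step that is already met when the one before it is completed fails the run):
1. the yellow plunger has been drawn out of the rack and raised until its foot is above the upper guide plate (z of yellow_head in the frame of upper_hole above 0.126 m).
2. its shaft has passed through the upper guide plate's hole (z of yellow_head in the frame of upper_hole below 0.11 m and horizontal distance between yellow_head and upper_hole below 0.02 m and angle between yellow_head's own z axis and vertical below 0.2 rad).
At the end, for the whole second after the job is handed in: The yellow plunger is at rest in both guide plates: collar on the upper plate (height within 5 mm), head within 12 mm of the hole's axis, upright within 10 degrees; the red and black plungers are in the rack, heads within 30 mm of where they were (z of yellow_head in the frame of upper_hole between 0.021 and 0.031 m and horizontal distance between yellow_head and upper_hole below 0.012 m and angle between yellow_head's own z axis and vertical below 0.175 rad and linear speed of yellow below 0.02 m/s and distance of each of red_head, black_head from where it was at the start of the episode below 0.03 m); the robot touches nothing.
It fails at once if the red plunger is knocked or pulled out of its place (head moved more than 30 mm) (distance of red_head from where it was at the start of the episode above 0.03 m).
It fails at once if the black plunger is knocked or pulled out of its place (head moved more than 30 mm) (distance of black_head from where it was at the start of the episode above 0.03 m).
It fails at once if the yellow plunger is dropped into the guides (falls faster than 0.6 m/s with its foot in the upper hole or below) (z of yellow_head in the frame of upper_hole below 0.126 m and horizontal distance between yellow_head and upper_hole below 0.02 m and linear speed of yellow above 0.6 m/s).
It also fails if it takes over 45 s, if anything falls off the work surface, if the arm or the gripper's body presses on something with over 40 N, if the wrist force passes 120 N, or if a joint passes its speed limit or range.

## Working session

There is one attempt and no reset: what is moved stays moved. The work goes in short steps, Python scripts to look and compute and a tool call to move; the robot and the scene stay as the last step left them, time stands still between calls to the robot, and variables do not carry over. Pictures are saved under pics/ and viewed, and the job is handed in when it is done.

Besides the shell and the picture viewer there is one more tool, called after "Call:" as name(argument=value, ...), one argument or row to a line, values as JSON. step_arm: Moves the arm, as the interface text tells. Its arguments: {"type":"object","properties":{"plan":{"type":"array","items":{"type":"object","properties":{"tx":{"type":"number","minimum":-1,"maximum":1},"ty":{"type":"number","minimum":-1,"maximum":1},"tz":{"type":"number","minimum":-1,"maximum":1},"turn":{"type":"number","minimum":-1,"maximum":1},"fingers":{"type":"number"}}}},"newtons":{"type":"number"}},"required":["plan"]}

```bash
mkdir -p pics; ls; python3 - <<'E'
from plant import bot
import cv2,pickle
s=bot.state();print(s)
d={}
for n in("side","top","wrist"):
    c=bot.capture(n);d[n]=c;cv2.imwrite(f"pics/{n}0.png",c["img"])
    print(n,c["mtx"].tolist() if hasattr(c["mtx"],'tolist') else c["mtx"],[k for k in c])
pickle.dump((s,d),open("c0.pkl","wb"))
E
```

```text
pics
{'time': 0.0, 'joint_positions': array([-1.43850051e+00,  2.07441818e-01,  1.54293737e+00, -7.15242258e-06,
        1.39350790e+00, -1.50528775e-01]), 'joint_vel': array([ 0.00056245, -0.0004467 ,  0.00026037,  0.00121751,  0.00026416,
       -0.00075247]), 'joint_efforts': array([ 2.06324407e-04, -3.70883131e+01, -2.81417835e+01,  6.97715767e-02,
        3.62385542e-02, -1.79156100e-04]), 'tcp_pos': array([ 0.16033015, -0.55137097,  0.21228629]), 'eef_rot': array([-3.14125553e+00,  2.26954760e-03, -1.28797008e+00]), 'contact_force': array([-0.98876892, -1.01242023, -0.17290498]), 'ft_torque': array([ 0.02292601,  0.0126384 , -0.05615978]), 'gripper_width': 0.9988780493887816}
side [[460.6598922485869, 0.0, 321.90597373738603], [0.0, 460.6598922485869, 198.61268197502054], [0.0, 0.0, 1.0]] ['img', 'range_z', 'mtx', 'extrinsics']
top [[460.21929915663793, 0.0, 319.3035386874171], [0.0, 460.21929915663793, 194.0224282730718], [0.0, 0.0, 1.0]] ['img', 'range_z', 'mtx', 'extrinsics']
wrist [[276.6234204161036, 0.0, 322.47085052463655], [0.0, 276.6234204161036, 204.63119979760484], [0.0, 0.0, 1.0]] ['img', 'range_z', 'mtx', 'tool_from_camera']
```

View pics/side0.png

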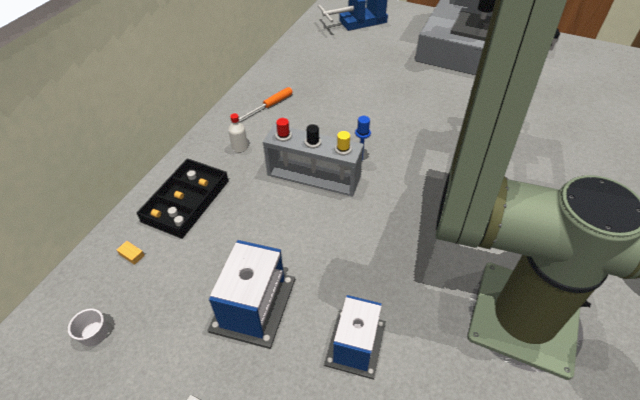

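View pics/top0.png

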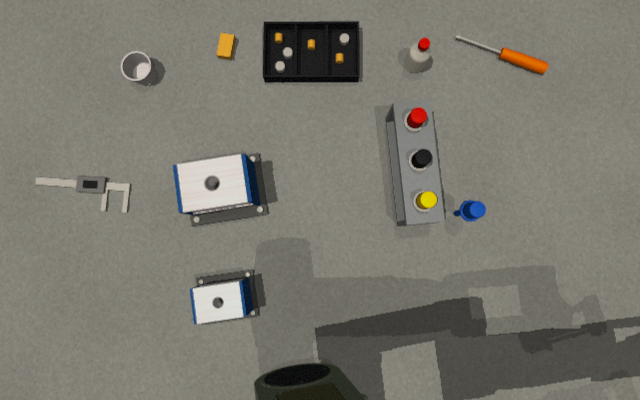

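View pics/wrist0.png

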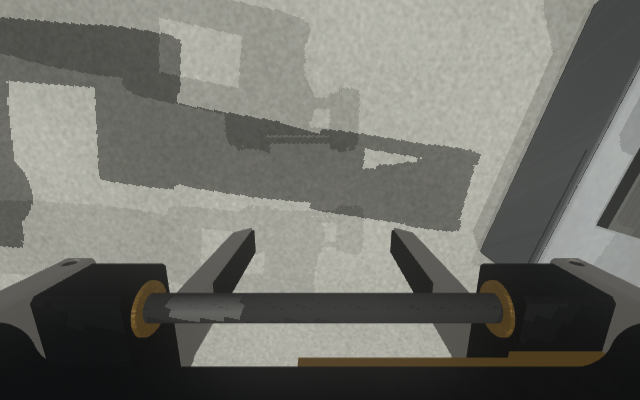

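The top view shows the rack near (415,165) with the yellow head at (427,200) and the blue decoy plunger beside it at (473,210). The large jig's hole is at (212,183) and the small jig's is at (218,302). The side view agrees: yellow at (344,140), large hole at (246,273).

```bash
cat >h.py <<'E'
import numpy as np,cv2
def ray(c,u,v):
    K=c["mtx"];d=np.array([(u-K[0,2])/K[0,0],-(v-K[1,2])/K[1,1],-1.]);E=np.linalg.inv(c["extrinsics"])
    return E[:3,3],E[:3,:3]@d
def plane(c,u,v,z):
    o,d=ray(c,u,v);return o+d*(z-o[2])/d[2]
def pt(c,u,v):
    o,d=ray(c,u,v);return o+d*c["range_z"][int(round(v)),int(round(u))]
def cloud(c,m):
    vs,us=np.nonzero(m);return np.array([pt(c,u,v) for u,v in zip(us,vs) if c["range_z"][v,u]>0])
def mask(c,col):
    h=cv2.cvtColor(c["img"],cv2.COLOR_BGR2HSV)
    r={"yellow":((24,150,80),(34,255,255)),"blue":((105,150,60),(125,255,255)),"red":((0,200,80),(4,255,255))}[col]
    return cv2.inRange(h,*r)
E
python3 - <<'E'
import pickle;from h import *
s,d=pickle.load(open("c0.pkl","rb"))
for n in("top","side"):
    c=d[n]
    print(n,"cam",np.round(ray(c,0,0)[0],3))
    for col in("yellow","blue","red"):
        m=mask(c,col);k,lab,st,ce=cv2.connectedComponentsWithStats(m)
        for i in range(1,k):
            if st[i,4]>60:
                P=cloud(c,lab==i);zt=P[:,2].max();T=P[P[:,2]>np.percentile(P[:,2],97)-.004]
                print(col,np.round(ce[i]),st[i,4],"zmax",round(zt,3),"top ctr",np.round((T.min(0)+T.max(0))/2,4),np.round(T.mean(0),4),len(T))
    # holes
    for (u,v) in ([(212,183),(218,302)] if n=="top" else [(246,273),(358,322)]):
        g=cv2.cvtColor(c["img"],cv2.COLOR_BGR2GRAY);w=16
        sub=g[v-w:v+w,u-w:u+w];m=(sub<140).astype(np.uint8)
        k,lab,st,ce=cv2.connectedComponentsWithStats(m);i=lab[w,w]
        print("hole",st[i],ce[i]+[u-w,v-w],pt(c,u+ (14 if n=="top" else 12),v),[np.round(plane(c,*(ce[i]+[u-w,v-w]),z),4) for z in(.12,)])
    print("hole px heights",np.round(pt(c,*((218,315) if n=="top" else (358,338))),3))
c=d["top"]
for n,(u,v) in dict(black=(423,157)).items(): print(n,plane(c,u,v,.161))
for q in [(394,103),(432,110),(444,222),(399,226)]: print(q,plane(c,*q,.115))
for q in [(174,162),(247,154),(255,205),(178,213)]: print(q,plane(c,*q,.12))
E
python3 -c "
import cv2
a=cv2.imread('pics/top0.png');cv2.imwrite('pics/rk.png',cv2.resize(a[90:240,370:500],None,fx=4,fy=4));cv2.imwrite('pics/jg.png',cv2.resize(a[140:240,160:290],None,fx=5,fy=5))"
```

```text
top cam [ 0.41  -0.012  0.956]
yellow [427. 200.] 260 zmax 0.163 top ctr [ 0.4763 -0.1892  0.1601] [ 0.4766 -0.1895  0.1591] 192
blue [246. 178.] 189 zmax 0.122 top ctr [0.5197 0.134  0.1193] [0.5201 0.1343 0.1186] 147
blue [177. 189.] 123 zmax 0.122 top ctr [0.4993 0.2606 0.1195] [0.4987 0.2612 0.1187] 95
blue [471. 210.] 421 zmax 0.148 top ctr [ 0.4602 -0.279   0.145 ] [ 0.4609 -0.2778  0.1442] 182
blue [243. 298.] 94 zmax 0.09 top ctr [0.2967 0.142  0.0875] [0.2964 0.1424 0.0863] 65
red [424.  44.] 102 zmax 0.112 top ctr [ 0.7797 -0.1984  0.1091] [ 0.7793 -0.1985  0.1084] 73
red [417. 117.] 249 zmax 0.163 top ctr [ 0.6253 -0.1744  0.1601] [ 0.6252 -0.1744  0.1595] 167
hole [  9   9  15  15 169] [211.63313609 182.80473373] [0.50946907 0.17167673 0.11761177] [array([0.5095, 0.1976, 0.12  ])]
hole [11 12 10 10 86] [217.48837209 302.31395349] [0.29008278 0.16226724 0.08629372] [array([0.294 , 0.1815, 0.12  ])]
hole px heights [0.266 0.188 0.084]
side cam [0.191 0.558 0.85 ]
yellow [343. 135.] 88 zmax 0.164 top ctr [ 0.4742 -0.1871  0.1618] [ 0.4749 -0.1867  0.161 ] 71
blue [364.  14.]
[... 448 characters left out ...]

hole [  9  11  14  12 117] [245.82905983 273.5982906 ] [0.48757766 0.19027182 0.12013302] [array([0.5075, 0.2005, 0.12  ])]
hole [11 13 10  7 43] [357.95348837 321.72093023] [0.26847855 0.1806776  0.08694541] [array([0.284, 0.205, 0.12 ])]
hole px heights [0.277 0.217 0.086]
black [ 0.55055131 -0.18133742  0.161     ]
(394, 103) [ 0.66071216 -0.13895182  0.115     ]
(432, 110) [ 0.64731032 -0.20939166  0.115     ]
(444, 222) [ 0.43907223 -0.22704791  0.115     ]
(399, 226) [ 0.43155852 -0.14530952  0.115     ]
(174, 162) [0.54804424 0.26832537 0.12      ]
(247, 154) [0.56311594 0.1335184  0.12      ]
(255, 205) [0.46885818 0.11714929 0.12      ]
(178, 213) [0.45386969 0.25782666 0.12      ]
```

View pics/rk.png

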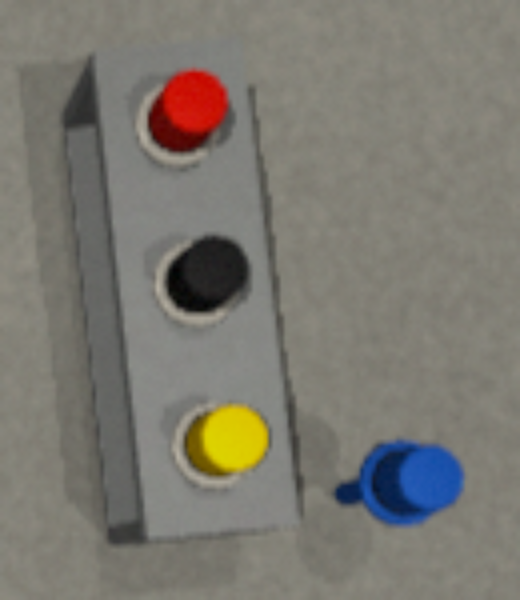

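View pics/jg.png

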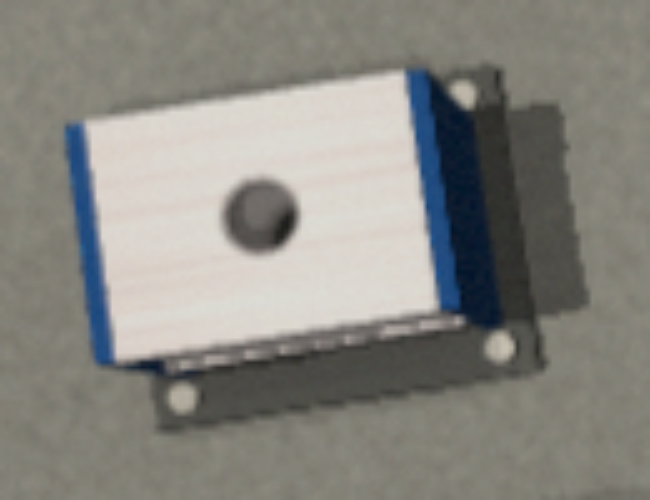

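Yellow head ≈ (0.476, -0.189), which fits the row spacing to red. Large hole ≈ (0.509, 0.199). The current yaw keeps the jaws clear of both black and blue, so I'll hold it and go above yellow with the jaws partly closed.

Call:
step_arm(
  plan=[
    {"tx": 0.421, "ty": 0.483, "tz": 0, "fingers": -0.28},
    {"tx": 0.421, "ty": 0.483, "tz": 0, "fingers": -0.28},
    {"tx": 0.421, "ty": 0.483, "tz": 0, "fingers": -0.28},
    {"tx": 0.421, "ty": 0.483, "tz": 0, "fingers": -0.28},
    {"tx": 0.421, "ty": 0.483, "tz": 0, "fingers": -0.28},
    {"tx": 0.421, "ty": 0.483, "tz": 0, "fingers": -0.28},
    {"tx": 0.421, "ty": 0.483, "tz": 0, "fingers": -0.28},
    {"tx": 0.421, "ty": 0.483, "tz": 0, "fingers": -0.28},
    {"tx": 0.421, "ty": 0.483, "tz": 0, "fingers": -0.28},
    {"tx": 0.421, "ty": 0.483, "tz": 0, "fingers": -0.28},
  ],
)

```text
$.plan[0]: bad value
```

Call:
step_arm(
  plan=[
    {"fingers": -0.28},
  ],
)

```text
$.plan[0]: bad value
```

Call:
step_arm(
  newtons=25,
  plan=[
    {"tx": 0.421, "ty": 0.483, "tz": 0, "turn": 0, "fingers": -0.28},
    {"tx": 0.421, "ty": 0.483, "tz": 0, "turn": 0, "fingers": -0.28},
    {"tx": 0.421, "ty": 0.483, "tz": 0, "turn": 0, "fingers": -0.28},
    {"tx": 0.421, "ty": 0.483, "tz": 0, "turn": 0, "fingers": -0.28},
    {"tx": 0.421, "ty": 0.483, "tz": 0, "turn": 0, "fingers": -0.28},
    {"tx": 0.421, "ty": 0.483, "tz": 0, "turn": 0, "fingers": -0.28},
    {"tx": 0.421, "ty": 0.483, "tz": 0, "turn": 0, "fingers": -0.28},
    {"tx": 0.421, "ty": 0.483, "tz": 0, "turn": 0, "fingers": -0.28},
    {"tx": 0.421, "ty": 0.483, "tz": 0, "turn": 0, "fingers": -0.28},
    {"tx": 0.421, "ty": 0.483, "tz": 0, "turn": 0, "fingers": -0.28},
  ],
)

```text
time: 0.98
tcp_pos: [0.4347, -0.2359, 0.2126]
eef_rot: [-3.141, 0.002, -1.288]
contact_force: [0.9, -0.7, -0.0]
gripper_width: 0.637
```

Call:
step_arm(
  plan=[
    {"tx": 0.055, "ty": 0.0625, "tz": 0, "turn": 0, "fingers": -0.28},
    {"tx": 0.055, "ty": 0.0625, "tz": 0, "turn": 0, "fingers": -0.28},
    {"tx": 0.055, "ty": 0.0625, "tz": 0, "turn": 0, "fingers": -0.28},
    {"tx": 0.055, "ty": 0.0625, "tz": 0, "turn": 0, "fingers": -0.28},
  ],
)

```text
time: 1.32
tcp_pos: [0.4761, -0.188, 0.2121]
eef_rot: [3.141, 0.002, -1.285]
contact_force: [-0.2, 0.4, 0.2]
gripper_width: 0.64
```

```bash
python3 - <<'E'
from plant import bot
import cv2,pickle
from h import *
s=bot.state();c=bot.capture("wrist");t=bot.capture("top")
pickle.dump((s,c,t),open("c1.pkl","wb"))
print(s["tcp_pos"],s["eef_rot"],c["tool_from_camera"].round(3).tolist())
cv2.imwrite("pics/w1.png",c["img"]);cv2.imwrite("pics/t1.png",t["img"])
from scipy.spatial.transform import Rotation as R
T=np.eye(4);T[:3,:3]=R.from_euler("xyz",s["eef_rot"]).as_matrix();T[:3,3]=s["tcp_pos"]
c["extrinsics"]=np.linalg.inv(T@c["tool_from_camera"])
pickle.dump(c,open("w1.pkl","wb"))
for n,col in((c,"yellow"),(c,"red"),(t,"yellow")):
    m=mask(n,col);P=cloud(n,m)
    if len(P)==0: print("none");continue
    Q=P[P[:,2]>.155];print(col,m.sum()/255,len(Q),Q.mean(0) if len(Q) else P.mean(0),(Q.min(0)+Q.max(0))/2 if len(Q) else '')
E
```

```text
[ 0.47607523 -0.18804445  0.21214067] [ 3.14066249e+00  1.97645545e-03 -1.28505803e+00] [[1.0, -0.0, 0.0, -0.0], [-0.0, -0.969, -0.246, -0.071], [0.0, 0.246, -0.969, -0.17], [0.0, 0.0, 0.0, 1.0]]
none
none
none
```

View pics/w1.png

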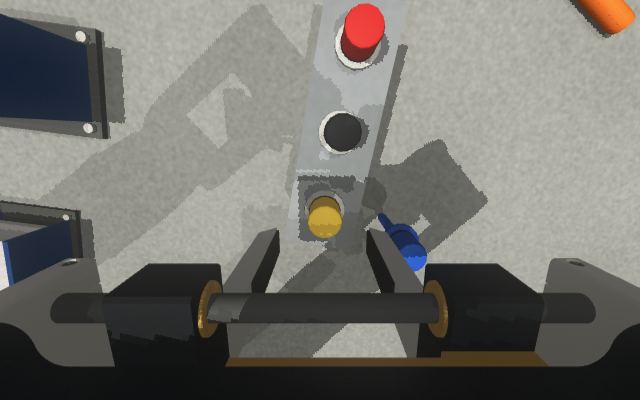

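View pics/t1.png

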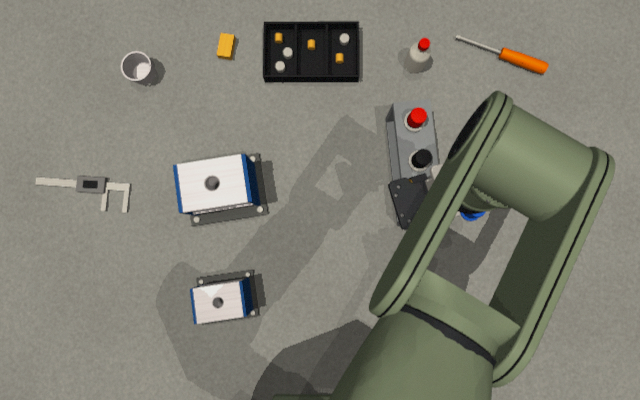

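The wrist view shows the shaded yellow head centred between the fingers at about (325,222), with blue outside the right finger at (412,250). I'll refine with a looser colour range.

```bash
python3 - <<'E'
import pickle;from h import *
c=pickle.load(open("w1.pkl","rb"))
h=cv2.cvtColor(c["img"],cv2.COLOR_BGR2HSV)
for lo,hi in(((18,120,40),(36,255,255)),((0,200,80),(6,255,255)),((105,150,60),(125,255,255))):
    m=cv2.inRange(h,lo,hi);m[270:]=0;m[:,:130]=0
    k,lab,st,ce=cv2.connectedComponentsWithStats(m);i=1+np.argmax(st[1:,4])
    P=cloud(c,lab==i);Q=P[P[:,2]>P[:,2].max()-.007];mn=Q.mean(0)
    (a,b),r=cv2.minEnclosingCircle(Q[:,:2].astype(np.float32).reshape(-1,1,2))
    print(ce[i],st[i,4],len(Q),Q[:,2].max(),mn.round(4),round(a,4),round(b,4),round(r,4))
E
```

```text
[324.38103757 217.43559928] 1118 912 0.16126756642616083 [ 0.4773 -0.1892  0.159 ] 0.4765 -0.1895 0.0149Traceback (most recent call last):
  File "<stdin>", line 6, in <module>
    return _wrapfunc(a, 'argmax', axis=axis, out=out, **kwds)
    return bound(*args, **kwds)
ValueError: attempt to get argmax of an empty sequence
```

Wrist, top and side agree on (0.4767, -0.1893). Descending now, then closing.

Call:
step_arm(
  plan=[
    {"tx": 0.001, "ty": -0.002, "tz": -0.03, "turn": 0, "fingers": -0.28},
    {"tx": 0.001, "ty": -0.002, "tz": -0.06, "turn": 0, "fingers": -0.28},
    {"tx": 0.001, "ty": -0.002, "tz": -0.085, "turn": 0, "fingers": -0.28},
    {"tx": 0.001, "ty": -0.002, "tz": -0.104, "turn": 0, "fingers": -0.28},
    {"tx": 0.001, "ty": -0.002, "tz": -0.104, "turn": 0, "fingers": -0.28},
    {"tx": 0.001, "ty": -0.002, "tz": -0.104, "turn": 0, "fingers": -0.28},
  ],
)

```text
time: 1.92
tcp_pos: [0.4746, -0.192, 0.1336]
eef_rot: [3.139, 0.003, -1.291]
contact_force: [0.4, -0.8, -0.3]
gripper_width: 0.637
```

Call:
step_arm(
  newtons=25,
  plan=[
    {"tx": 0, "ty": 0, "tz": 0, "turn": 0, "fingers": 1},
    {"tx": 0, "ty": 0, "tz": 0, "turn": 0, "fingers": 1},
    {"tx": 0, "ty": 0, "tz": 0, "turn": 0, "fingers": 1},
    {"tx": 0, "ty": 0, "tz": 0, "turn": 0, "fingers": 1},
    {"tx": 0, "ty": 0, "tz": 0, "turn": 0, "fingers": 1},
    {"tx": 0, "ty": 0, "tz": 0, "turn": 0, "fingers": 1},
    {"tx": 0, "ty": 0, "tz": 0, "turn": 0, "fingers": 1},
    {"tx": 0, "ty": 0, "tz": 0, "turn": 0, "fingers": 1},
  ],
)

```text
time: 2.58
tcp_pos: [0.4749, -0.192, 0.1343]
eef_rot: [3.14, 0.003, -1.291]
contact_force: [-1.7, 2.1, 4.6]
gripper_width: 0.313
```

Gripped (29.4 mm). Lifting straight up.

Call:
step_arm(
  plan=[
    {"tx": 0, "ty": 0, "tz": 0.02, "turn": 0, "fingers": 1},
    {"tx": 0, "ty": 0, "tz": 0.04, "turn": 0, "fingers": 1},
    {"tx": 0, "ty": 0, "tz": 0.06, "turn": 0, "fingers": 1},
    {"tx": 0, "ty": 0, "tz": 0.085, "turn": 0, "fingers": 1},
    {"tx": 0, "ty": 0, "tz": 0.11, "turn": 0, "fingers": 1},
    {"tx": 0, "ty": 0, "tz": 0.135, "turn": 0, "fingers": 1},
    {"tx": 0, "ty": 0, "tz": 0.16, "turn": 0, "fingers": 1},
    {"tx": 0, "ty": 0, "tz": 0.18, "turn": 0, "fingers": 1},
    {"tx": 0, "ty": 0, "tz": 0.195, "turn": 0, "fingers": 1},
    {"tx": 0, "ty": 0, "tz": 0.195, "turn": 0, "fingers": 1},
  ],
)

```text
time: 3.42
tcp_pos: [0.4761, -0.1927, 0.2827]
eef_rot: [-3.141, -0.0, -1.291]
contact_force: [-0.2, 0.3, -1.1]
gripper_width: 0.315
```

```bash
python3 - <<'E'
from plant import bot
import cv2
s=bot.state();print(s["tcp_pos"],s["gripper_width"],s["contact_force"])
c=bot.capture("side");cv2.imwrite("pics/s2.png",c["img"])
E
```

```text
[ 0.47605935 -0.19268486  0.28273139] 0.3154987977044196 [-0.22603496  0.30446587 -1.0899299 ]
```

View pics/s2.png

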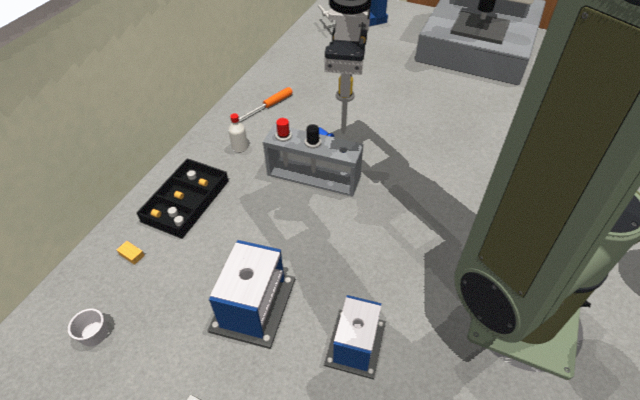

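The side view shows the plunger held upright at (345,90), red and black in place, foot clear of the rack. Carrying it over the large jig.

Call:
step_arm(
  plan=[
    {"tx": 0.003, "ty": 0.02, "tz": 0, "turn": 0, "fingers": 1},
    {"tx": 0.005, "ty": 0.05, "tz": 0, "turn": 0, "fingers": 1},
    {"tx": 0.008, "ty": 0.09, "tz": 0, "turn": 0, "fingers": 1},
    {"tx": 0.012, "ty": 0.13, "tz": 0, "turn": 0, "fingers": 1},
    {"tx": 0.016, "ty": 0.17, "tz": 0, "turn": 0, "fingers": 1},
    {"tx": 0.02, "ty": 0.21, "tz": 0, "turn": 0, "fingers": 1},
    {"tx": 0.024, "ty": 0.25, "tz": 0, "turn": 0, "fingers": 1},
    {"tx": 0.028, "ty": 0.29, "tz": 0, "turn": 0, "fingers": 1},
    {"tx": 0.032, "ty": 0.33, "tz": 0, "turn": 0, "fingers": 1},
    {"tx": 0.035, "ty": 0.36, "tz": 0, "turn": 0, "fingers": 1},
  ],
)

```text
time: 4.3
tcp_pos: [0.5005, 0.08, 0.2789]
eef_rot: [3.138, 0.003, -1.289]
contact_force: [1.3, -0.7, -1.8]
gripper_width: 0.315
```

Call:
step_arm(
  plan=[
    {"tx": 0.004, "ty": 0.04, "tz": 0.005, "turn": 0, "fingers": 1},
    {"tx": 0.007, "ty": 0.075, "tz": 0.005, "turn": 0, "fingers": 1},
    {"tx": 0.009, "ty": 0.11, "tz": 0.005, "turn": 0, "fingers": 1},
    {"tx": 0.011, "ty": 0.14, "tz": 0.005, "turn": 0, "fingers": 1},
    {"tx": 0.011, "ty": 0.158, "tz": 0.005, "turn": 0, "fingers": 1},
    {"tx": 0.011, "ty": 0.158, "tz": 0.005, "turn": 0, "fingers": 1},
    {"tx": 0.011, "ty": 0.158, "tz": 0.005, "turn": 0, "fingers": 1},
    {"tx": 0.011, "ty": 0.158, "tz": 0.005, "turn": 0, "fingers": 1},
  ],
)

```text
time: 4.97
tcp_pos: [0.5084, 0.1975, 0.2818]
eef_rot: [3.136, 0.002, -1.29]
contact_force: [1.0, -0.0, -1.0]
gripper_width: 0.313
```

```bash
python3 - <<'E'
from plant import bot
import cv2,pickle
s=bot.state();print(s["tcp_pos"],s["eef_rot"])
d={}
for n in("side","top","wrist"):
    d[n]=bot.capture(n);cv2.imwrite(f"pics/{n}3.png",d[n]["img"])
pickle.dump((s,d),open("c3.pkl","wb"))
cv2.imwrite("pics/s3c.png",cv2.resize(d["side"]["img"][130:350,150:350],None,fx=2.7,fy=2.7))
E
```

```text
[0.50841867 0.19745234 0.28183804] [ 3.13595286e+00  2.29461093e-03 -1.29017982e+00]
```

View pics/s3c.png

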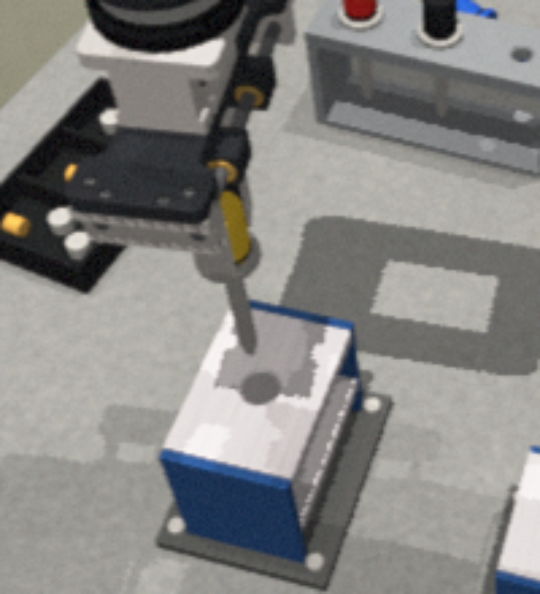

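View pics/wrist3.png

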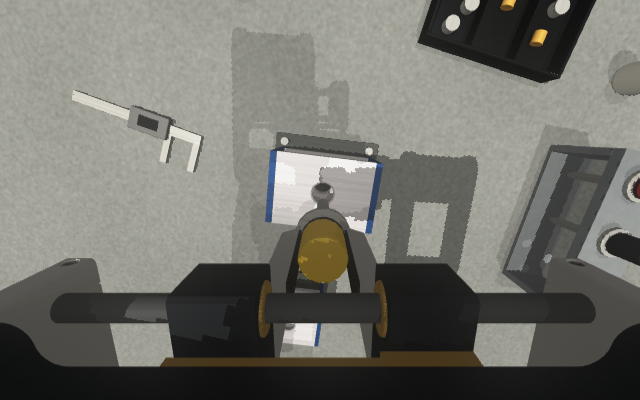

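View pics/top3.png

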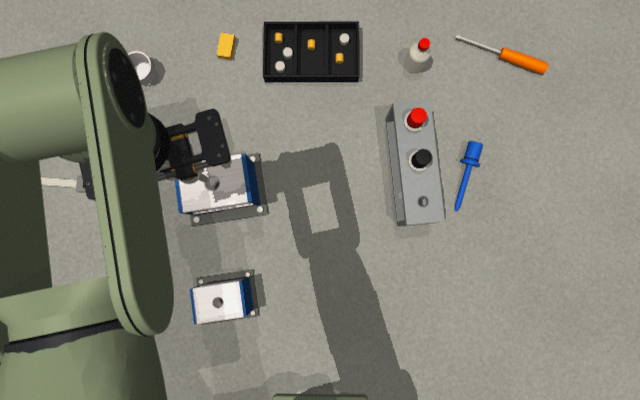

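The plunger hangs upright over the big jig. In the side crop its foot is at full-image pixel ~(242.6,259) and the hole at (246,273). The top view shows the blue decoy now lying on the table at (467,175); red and black are unmoved. Next I'll compare foot and hole in the side and wrist views.

```bash
python3 - <<'E'
import pickle;from h import *
from scipy.spatial.transform import Rotation as R
s,d=pickle.load(open("c3.pkl","rb"));s0,d0=pickle.load(open("c0.pkl","rb"))
c=d["wrist"];T=np.eye(4);T[:3,:3]=R.from_euler("xyz",s["eef_rot"]).as_matrix();T[:3,3]=s["tcp_pos"]
c["extrinsics"]=np.linalg.inv(T@c["tool_from_camera"])
def proj(c,p):
    q=(c["extrinsics"]@np.r_[p,1])[:3];K=c["mtx"];return K[0,0]*q[0]/-q[2]+K[0,2],-K[1,1]*q[1]/-q[2]+K[1,2]
for n in("side","wrist","top"):
    print(n,"foot expect",proj(d[n],[*s["tcp_pos"][:2],.163]),"hole expect",proj(d[n],[.509,.1985,.12]))
# depth-based shaft points (side): z between .15 and .25 near hole
for n in("side","wrist","top"):
    P=cloud(d[n],np.ones((400,640),bool)) ;m=(P[:,2]>.158)&(P[:,2]<.25)&(np.hypot(P[:,0]-.509,P[:,1]-.1985)<.035)
    Q=P[m]
    print(n,len(Q))
    for lo in np.arange(.158,.25,.01):
        q=Q[(Q[:,2]>=lo)&(Q[:,2]<lo+.01)]
        if len(q)>3: print(round(lo,3),len(q),q.mean(0).round(4),q[:,:2].min(0).round(4),q[:,:2].max(0).round(4))
a=d["wrist"]["img"][150:260,260:390];cv2.imwrite("pics/w3c.png",cv2.resize(a,None,fx=5,fy=5))
E
```

```text
side foot expect (np.float64(243.2095086124896), np.float64(259.0835989258541)) hole expect (np.float64(245.67906280738595), np.float64(272.44839703081055))
wrist foot expect (np.float64(322.82725553828857), np.float64(202.50732307267953)) hole expect (np.float64(322.1825942591935), np.float64(193.26286834250033))
top foot expect (np.float64(205.6099988468976), np.float64(180.48360989669067)) hole expect (np.float64(211.14637204005993), np.float64(183.07392503729275))
side 185
0.168 16 [0.5066 0.2026 0.1745] [0.5036 0.1988] [0.5105 0.2054]
0.178 24 [0.5074 0.2023 0.1831] [0.5032 0.1957] [0.5139 0.2049]
0.188 22 [0.5067 0.202  0.1933] [0.5031 0.1953] [0.5149 0.205 ]
0.198 25 [0.5069 0.2025 0.2032] [0.5035 0.1964] [0.5152 0.2056]
0.208 24 [0.5068 0.2027 0.2125] [0.5038 0.1961] [0.5117 0.2063]
0.218 28 [0.507  0.2024 0.2227] [0.5036 0.1963] [0.5133 0.2054]
0.228 25 [0.5068 0.2026 0.2332] [0.5035 0.197 ] [0.5137 0.2058]
0.238 18 [0.5067 0.2025 0.241 ] [0.5039 0.1974] [0.5121 0.205 ]
wrist 98
0.168 13 [0.5141 0.1991 0.1757] [0.5097 0.1934] [0.5156 0.204 ]
0.178 27 [0.5143 0.1992 0.183 ] [0.5099 0.1933] [0.516  0.2039]
0.188 28 [0.5145 0.1994 0.1931] [0.5101 0.1937] [0.516  0.2038]
0.198 25 [0.5148 0.1996 0.2025] [0.5125 0.1939] [0.5159 0.2034]
0.208 5 [0.5155 0.1993 0.2089] [0.5149 0.1975] [0.5158 0.201 ]
top 53
0.168 8 [0.5081 0.1945 0.1741] [0.5045 0.1918] [0.515  0.1991]
0.178 13 [0.5086 0.1931 0.1841] [0.5047 0.1909] [0.5148 0.1992]
0.188 12 [0.5074 0.1933 0.1935] [0.5044 0.1908] [0.5121 0.1969]
0.198 11 [0.5083 0.1933 0.2029] [0.5042 0.1914] [0.5145 0.1979]
0.208 9 [0.5077 0.1927 0.2122] [0.5048 0.191 ] [0.5118 0.1955]
```

View pics/w3c.png

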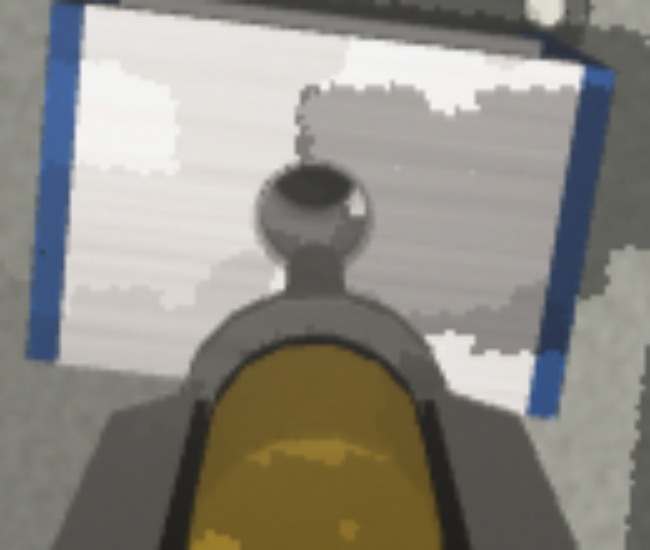

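Shaft axis ≈ (0.510, 0.198), hole ≈ (0.509, 0.1985): within ~1 mm against 7 mm clearance, and vertical. Lowering.

Call:
step_arm(
  plan=[
    {"tx": -0.001, "ty": 0.001, "tz": -0.02, "turn": 0, "fingers": 1},
    {"tx": -0.001, "ty": 0.001, "tz": -0.04, "turn": 0, "fingers": 1},
    {"tx": -0.001, "ty": 0.001, "tz": -0.06, "turn": 0, "fingers": 1},
    {"tx": -0.001, "ty": 0.001, "tz": -0.08, "turn": 0, "fingers": 1},
    {"tx": -0.001, "ty": 0.001, "tz": -0.1, "turn": 0, "fingers": 1},
    {"tx": -0.001, "ty": 0.001, "tz": -0.1, "turn": 0, "fingers": 1},
  ],
)

```text
time: 5.62
tcp_pos: [0.5058, 0.1966, 0.2042]
eef_rot: [3.131, 0.003, -1.293]
contact_force: [0.4, -0.8, -2.2]
gripper_width: 0.314
```

Call:
step_arm(
  plan=[
    {"tx": 0.003, "ty": 0.002, "tz": -0.015, "turn": 0, "fingers": 1},
    {"tx": 0.003, "ty": 0.002, "tz": -0.03, "turn": 0, "fingers": 1},
    {"tx": 0.003, "ty": 0.002, "tz": -0.045, "turn": 0, "fingers": 1},
    {"tx": 0.003, "ty": 0.002, "tz": -0.06, "turn": 0, "fingers": 1},
    {"tx": 0.003, "ty": 0.002, "tz": -0.07, "turn": 0, "fingers": 1},
    {"tx": 0.003, "ty": 0.002, "tz": -0.075, "turn": 0, "fingers": 1},
    {"tx": 0.003, "ty": 0.002, "tz": -0.075, "turn": 0, "fingers": 1},
  ],
)

```text
time: 6.2
tcp_pos: [0.5072, 0.1979, 0.1465]
eef_rot: [3.128, 0.003, -1.293]
contact_force: [0.5, -0.4, -1.8]
gripper_width: 0.313
```

```bash
python3 - <<'E'
from plant import bot
import cv2
s=bot.state();print(s["tcp_pos"],s["eef_rot"],s["contact_force"])
c=bot.capture("side")
cv2.imwrite("pics/s4.png",cv2.resize(c["img"][170:350,170:350],None,fx=3,fy=3))
E
```

```text
[0.50718023 0.19794293 0.14654033] [ 3.12821738e+00  3.12358146e-03 -1.29257037e+00] [ 0.4926969  -0.41417462 -1.84221926]
```

View pics/s4.png

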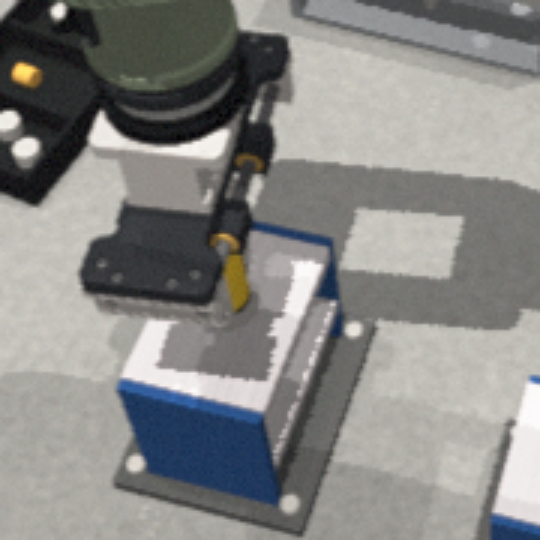

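The collar is just above the upper plate at crop (235,315) and the shaft is in both holes. Lowering gently to contact.

Call:
step_arm(
  plan=[
    {"tx": 0, "ty": 0, "tz": -0.003, "turn": 0, "fingers": 1},
    {"tx": 0, "ty": 0, "tz": -0.006, "turn": 0, "fingers": 1},
    {"tx": 0, "ty": 0, "tz": -0.0085, "turn": 0, "fingers": 1},
    {"tx": 0, "ty": 0, "tz": -0.0085, "turn": 0, "fingers": 1},
  ],
)

```text
time: 6.58
tcp_pos: [0.5077, 0.198, 0.1409]
eef_rot: [3.13, 0.003, -1.293]
contact_force: [1.1, -0.2, -2.0]
gripper_width: 0.316
```

Call:
step_arm(
  plan=[
    {"tx": 0, "ty": 0, "tz": -0.001, "turn": 0, "fingers": 1},
    {"tx": 0, "ty": 0, "tz": -0.002, "turn": 0, "fingers": 1},
    {"tx": 0, "ty": 0, "tz": -0.003, "turn": 0, "fingers": 1},
    {"tx": 0, "ty": 0, "tz": -0.003, "turn": 0, "fingers": 1},
  ],
)

```text
time: 6.92
tcp_pos: [0.5078, 0.1981, 0.1394]
eef_rot: [3.13, 0.003, -1.292]
contact_force: [-1.7, -0.6, 2.9]
gripper_width: 0.315
```

The vertical force rose by ~5 N at TCP z 0.1394, so the collar is seated. Opening.

Call:
step_arm(
  plan=[
    {"tx": 0, "ty": 0, "tz": 0, "turn": 0, "fingers": 0.2},
    {"tx": 0, "ty": 0, "tz": 0, "turn": 0, "fingers": 0.0},
    {"tx": 0, "ty": 0, "tz": 0, "turn": 0, "fingers": -0.3},
    {"tx": 0, "ty": 0, "tz": 0, "turn": 0, "fingers": -0.3},
    {"tx": 0, "ty": 0, "tz": 0, "turn": 0, "fingers": -0.3},
    {"tx": 0, "ty": 0, "tz": 0, "turn": 0, "fingers": -0.3},
  ],
)

```text
time: 7.42
tcp_pos: [0.5078, 0.1981, 0.1393]
eef_rot: [3.13, 0.003, -1.292]
contact_force: [0.1, -0.6, 0.3]
gripper_width: 0.641
```

Call:
step_arm(
  plan=[
    {"tx": 0, "ty": 0, "tz": 0.03, "turn": 0, "fingers": -0.3},
    {"tx": 0, "ty": 0, "tz": 0.07, "turn": 0, "fingers": -0.3},
    {"tx": 0, "ty": 0, "tz": 0.11, "turn": 0, "fingers": -0.3},
    {"tx": 0, "ty": 0, "tz": 0.15, "turn": 0, "fingers": -0.3},
    {"tx": 0, "ty": -0.04, "tz": 0.15, "turn": 0, "fingers": -0.3},
    {"tx": 0, "ty": -0.09, "tz": 0.15, "turn": 0, "fingers": -0.3},
    {"tx": 0, "ty": -0.14, "tz": 0.15, "turn": 0, "fingers": -0.3},
    {"tx": 0, "ty": -0.19, "tz": 0.15, "turn": 0, "fingers": -0.3},
    {"tx": 0, "ty": -0.22, "tz": 0.15, "turn": 0, "fingers": -0.3},
    {"tx": 0, "ty": -0.22, "tz": 0.15, "turn": 0, "fingers": -0.3},
  ],
)

```text
time: 8.25
tcp_pos: [0.5079, 0.0292, 0.2519]
eef_rot: [3.13, 0.001, -1.298]
contact_force: [0.1, 0.7, 0.1]
gripper_width: 0.649
```

```bash
python3 - <<'E'
from plant import bot
import cv2,pickle
from h import *
s=bot.state();print(s["time"],s["tcp_pos"],s["contact_force"],s["gripper_width"])
s0,d0=pickle.load(open("c0.pkl","rb"))
for n in("side","top"):
    c=bot.capture(n);cv2.imwrite(f"pics/{n}5.png",c["img"])
    for col in("yellow","red"):
      for tag,cc in(("0",d0[n]),("now",c)):
        m=mask(cc,col);k,lab,st,ce=cv2.connectedComponentsWithStats(m)
        for i in range(1,k):
            if st[i,4]>60:
                P=cloud(cc,lab==i);T=P[P[:,2]>P[:,2].max()-.006];print(n,col,tag,ce[i].round(),P[:,2].max().round(3),T.mean(0).round(4))
E
```

```text
8.25 [0.50789236 0.02915657 0.25188404] [0.11111999 0.69993515 0.12260848] 0.649027858875418
side yellow 0 [343. 135.] 0.164 [ 0.4749 -0.1861  0.1607]
side yellow now [242. 260.] 0.169 [0.5075 0.2013 0.1658]
side red 0 [282. 127.] 0.163 [ 0.6223 -0.1707  0.1606]
top yellow 0 [427. 200.] 0.163 [ 0.4766 -0.1895  0.1591]
top red 0 [424.  44.] 0.112 [ 0.7793 -0.1984  0.1082]
top red 0 [417. 117.] 0.163 [ 0.625  -0.1743  0.1592]
top red now [423.  44.] 0.113 [ 0.7792 -0.1987  0.1088]
top red now [417. 117.] 0.163 [ 0.6249 -0.1745  0.1593]
```

View pics/side5.png

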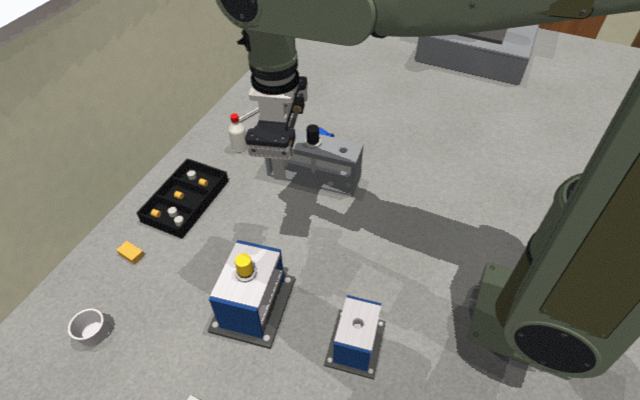

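View pics/top5.png

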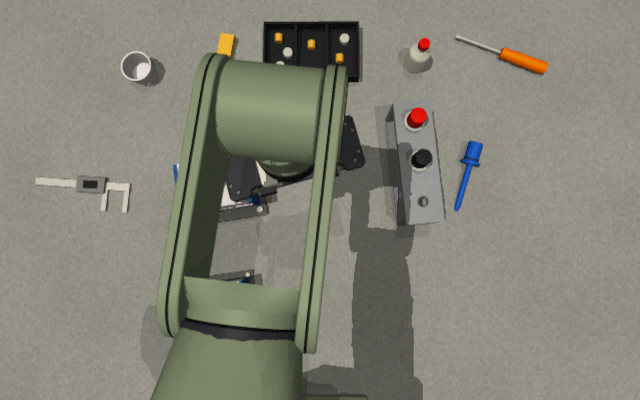

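Yellow sits in the large jig at (243,265) in the side view. Its head top is 5 mm above the rack value (expected 0.166, measured 0.1658), and its xy is within 1 mm of the hole as seen by the same camera. Red and black are unmoved and the robot is clear.

```bash
python3 -c "
from plant import bot
print(bot.job_done())"
```

```text
the job is handed in; nothing more can be done
None
```

I drew the yellow plunger out of the rack and lowered it through both plates of the larger jig until its collar touched the upper plate. I then let go and backed the arm away before handing the job in at about 8.4 s. The hand-in gave no verdict.

**Yellow:** in the side view the head top is at z = 0.166 m, which is where it should be with the collar home. Seen by the same camera, the head is about 1 mm from the hole's axis. I judged it upright by eye from the picture after release; its tilt was not measured. The top camera could not see it because the arm was in the way.

**Red and black:** red is within 1 mm of its starting position in the top view. Black was not measured, but it looks unmoved in both views.

**Something went wrong:** the blue look-alike plunger was standing near the rack at the start and is now lying on the table. I most likely brushed it with the gripper while going to or picking up the yellow one. It is still well on the work surface, and nothing in the task refers to it.

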